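Snap the bearing cover into the hand-truck wheel

ROBOT

A 6-joint arm with a two-finger parallel gripper is mounted at the origin on the work surface. World frame = base frame: x ahead of the robot, y to its left, z up, the work surface at z = 0. Lengths are in m, angles in degrees, forces in N, time in s.
With the tool pointing down it reaches from about 0.4 to 0.825 m from the base axis. Payload 7 kg.
Tool frame: the origin (TCP) lies between the finger pads; the fingertips stand 19 mm ahead of it and the grasp point (between the pads) is the TCP (r.finger_overhang is the distance from the TCP to the fingertips, in m); z points along the fingers, y is the direction in which the jaws open and shut (so a half turn about z gives the same grasp; the last joint's range is limited). The gripper opens to 88 mm and grips with 3 to 60 N. Pads are 19 mm wide; open, the fingers measure 130 mm over their backs; the gripper's body (78 mm by 193 mm) begins 47 mm behind the grasp point.
Start: joints at [88.47, 20.546, 0.682, 0, -70.136, -16.507], TCP at [0.209, 0.642, 0.246] pointing down, gripper open.
Joint ranges: [-176.03, 176.03], [-82.01, 121.73], [-58.28, 71.71], [-173.87, 95.51], [-174.79, -0.11], [-173.66, 173.66]. Speed limits (degrees/s): [136.94, 136.94, 172.46, 180, 180, 180].

INTERFACE

Orientations are given as [roll, pitch, yaw] about the fixed x, y, z axes, in that order (R = Rz(yaw) Ry(pitch) Rx(roll)).
In Python, from plant import r, optics gives the robot as it stands. The module is installed in compiled form; this text tells all that it offers.
- The arm moves only by the tool step_arm, never from a script. Its argument "increments" is a list of rows, each an object of numbers: "tx", "ty", "tz": the shift along the world's x, y, z in mm; "ax", "ay", "az": the turn, a rotation vector about the world's x, y, z in degrees; "claw": the gripper command: -1 is shut, 1 is fully open, values between are in proportion. In form: [{"tx": .., "ty": .., "tz": .., "ax": .., "ay": .., "az": .., "claw": ..}, ...]. A call has 1 to 12 rows; each row shifts and turns the commanded pose from where the row before left it; what a row does not reach is not made up. A row lasts 1/10 s, in which the tool goes at most 50 mm and 8.59 degrees, less where a joint would pass 70% of its speed; a pose out of reach is approached as far as the arm can. A call with a gripper value outside its range is refused whole. The fingers move at their own pace and stop on an object; "newtons" is the grip in N (left out, the last holds). Time passes only in rows, so rows that do not move let the fingers close. It gives the time, the measured TCP pose, the force and the opening at its end, in the units of the state.
- r.get_state(): the state, without advancing time (a new reading comes with each control period).
- optics.capture(name): name is "side" or "top"; returns a dict with "image" (384x512x3 uint8, blue, green, red), "depth" (384x512 float32, m along the optical axis (not along the pixel's ray), 0 where there is no reading), "fx", "fy", "cx", "cy" (pixels), "distortion" ([k1, k2, p1, p2, k3] as OpenCV has them; the pictures are not rectified), "R" (3x3) and "t" (3): a world point X has camera coordinates R X + t. Camera axes: x right, y down, z forward; pixel columns grow to the right and rows downward; lengths in m; the calibration is good to about 2 mm. A picture is of the moment at which its call begins.
- r.close_job(): hands the job in, once; it reports no verdict.
The state is a dict: "time_s": time; "joints": joint angles; "qd": joint speeds; "joint_torque": joint torques, N m; "tcp_pos": TCP position; "eef_rot": TCP orientation; "contact_force": force on the tool from outside, world axes, zero at the start; "moment": the same for the moment, N m; "gripper_width": finger opening in m.
Only numpy, scipy, OpenCV 4.12 (cv2) and the standard library are available. Lean on these libraries where they do the work, as an engineer would, in place of code of your own. Each camera call takes 0.05 s, during which the arm holds its last target. There are 200 camera calls.

TASK

Take the wooden-handled seating driver from its tray and use it to press the bearing cover squarely into the hub of the wheel until it clicks fully home. The half-flat tyre lets the hub sink before it resists, so go by feel: never lean on the cover with more than about 25 newtons, and don't push it with the fingers. Then stand the driver upright in its tray again, let go, and leave the jug, mug, funnel and ice scraper where they are.

Things in the scene. Friction and masses are not known exactly. Their poses are not given: they have to be found in the camera images.
- wheel: Hand-truck wheel lying on its side, fixed: black rubber tyre 200 mm across, 58 mm high, half flat; in it a grey rim with an upright grey hub barrel in the middle. Origin under its centre on the shelf, z up. Pressed on, rim and hub first sink easily (under 5 N) straight down by 5 to 16 mm, a different amount each time, then bottom out firmly; let go, they rise again.
- hub_face (a point): Centre of the hub's flat top face, at the mouth of its bore; z up. The hub barrel is 68 mm across, its top 64 mm above the shelf when unloaded, the bore 45 mm across and 38 mm deep. Four sprung clips sit round the bore 12 mm below the face.
- cover: Bearing cover, one plain steel piece, 200 g, 33 mm high: a skirt with a bead, 22 mm long, that stands in the bore; above it a round flange 54 mm across and 5 mm thick; on top a round boss 30 mm across and 6 mm high. Origin at the centre of the skirt's bottom, z up. At the start it stands loose and upright on the clips, its flange 6 to 7 mm above the hub face.
- cover_seat (a point): Centre of the underside of the cover's flange; z up. Home: the flange lies flat on the hub face, this point at hub_face. Once the hub has bottomed out, a press that grows to 7 to 17 N (it varies) forces the bead past the clips; the cover then jumps the last 2 to 4 mm home, the force drops suddenly by more than half, and the clips hold it. Pressed on further it feels solid: the force climbs steeply.
- driver_center (a point): Centre of the seating driver, which stands upright, 112 mm high, 180 to 290 g: this point is 56 mm above its foot. Grey round head 50 mm across, 14 mm high; above it a square wooden handle 28 by 28 mm, 98 mm tall. z points up the handle, x and y are square to its flat sides. Grip it firmly (60 N) in the upper half, or it slips when pressing.
- driver: The same driver, origin at the centre of its foot. The foot is a flat ring, 50 mm outside and 38 mm inside diameter, round a hollow 8 mm deep that goes over the cover's boss (4 mm to spare all round) so that the ring bears on the flange. z up.
- tray_in (a point): Centre of the inner floor, 4 mm above the shelf, of the square aluminium tray in which the driver stands at the start. It is 150 by 150 mm outside, its walls 4 mm thick and 22 mm high; it cannot move. x and y are along its walls, z points up.
- jug: Bystander: closed blue washer-fluid jug, 150 by 110 mm, 254 mm high, origin under its centre, z up.
- mug: Bystander: white ceramic mug, 82 mm across, 95 mm high, with a handle, origin under its centre, z up.
- funnel: Bystander: aluminium funnel standing mouth down, 104 mm across, 110 mm high, origin under its centre, z up.
- scraper: Bystander: grey plastic ice scraper lying flat, 220 mm long, blade 100 mm wide, up to 19 mm high, origin at its middle on the shelf, handle towards its -y.
Things that resemble listed ones, but are neither listed nor needed, are in the scene too. Several things look just like the driver: the one meant starts farthest to the robot's right. What is shaped like the part that bears tray_in but orange is not meant.

How it is judged:
By the outcome, as a careful person would: the job done as asked, in the order asked, and still so for the second after the job is handed in, with the robot touching nothing.
It also fails if it takes over 64 s, if anything falls off the work surface, if the arm or the gripper's body presses on something with over 40 N, if the wrist force passes 120 N, or if a joint passes its speed limit or range.

## Working session

There is one attempt and no reset: what is moved stays moved. The work goes in short steps, Python scripts to look and compute and a tool call to move; the robot and the scene stay as the last step left them, time stands still between calls to the robot, and variables do not carry over. Pictures are saved under pics/ and viewed, about 8 in all and at most 12, crops included, and the job is handed in when it is done.

Besides the shell and the picture viewer there is one more tool, called after ">>>" in YAML: its name, and indented under it one key for each argument. step_arm: Moves the arm, as the interface text tells. Its arguments: {"type":"object","properties":{"increments":{"type":"array","items":{"type":"object","properties":{"tx":{"type":"number"},"ty":{"type":"number"},"tz":{"type":"number"},"ax":{"type":"number"},"ay":{"type":"number"},"az":{"type":"number"},"claw":{"type":"number"}}}},"newtons":{"type":"number"}},"required":["increments"]}

```bash
mkdir -p pics
cat > h.py <<'E'
import numpy as np, cv2
from plant import r, optics
def cap(n,save=None):
    c=optics.capture(n)
    np.savez(f'{n}.npz',**{k:np.array(v) for k,v in c.items()})
    if save: cv2.imwrite(f'pics/{save}.png',c['image'])
    return c
def ld(n): return dict(np.load(f'{n}.npz'))
def world(c,u,v,d=None):
    K=np.array([[c['fx'],0,c['cx']],[0,c['fy'],c['cy']],[0,0,1.]])
    u=np.atleast_1d(u).astype(float);v=np.atleast_1d(v).astype(float)
    if d is None: d=c['depth'][v.astype(int),u.astype(int)]
    p=cv2.undistortPoints(np.stack([u,v],1)[:,None],K,np.array(c['distortion']))[:,0]
    X=np.c_[p*np.reshape(d,(-1,1)),np.broadcast_to(d,u.shape)]
    return (X-np.array(c['t']))@np.array(c['R'])
def cloud(c):
    v,u=np.mgrid[0:384,0:512]
    return world(c,u.ravel(),v.ravel(),c['depth'].ravel()).reshape(384,512,3)
E
python3 - <<'E'
from h import *
a=cap('top');b=cap('side')
cv2.imwrite('pics/top1.png',cv2.resize(a['image'],(768,576),interpolation=cv2.INTER_CUBIC))
cv2.imwrite('pics/side1.png',cv2.resize(b['image'],(768,576),interpolation=cv2.INTER_CUBIC))
for c in(a,b):print(c['fx'],c['cx'],-np.array(c['R']).T@c['t'],np.array(c['R']).round(2).tolist())
print(r.get_state())
E
```

```text
434.65679011264695 260.2557848458509 [0.32048371 0.09340383 1.16911047] [[-0.0, -1.0, -0.02], [-0.98, 0.0, -0.18], [0.18, 0.02, -0.98]]
396.6665241073 252.7285888319438 [ 0.16097006 -0.71355596  0.6536438 ] [[0.92, -0.4, 0.0], [-0.22, -0.51, -0.83], [0.33, 0.76, -0.55]]
{'time_s': 0.1, 'joints': array([ 8.84713979e+01,  2.05882090e+01,  6.38411627e-01, -1.88023441e-02,
       -7.01351948e+01, -1.65054595e+01]), 'qd': array([ 0.00135753, -0.10403892,  0.10429419,  0.20224245, -0.02442406,
        0.10069568]), 'joint_torque': array([-1.30810589e-03, -5.84164524e+01,  2.93751562e+01,  7.01568604e+00,
        1.01635815e-02, -5.67807808e-05]), 'tcp_pos': array([0.2088744 , 0.64143457, 0.24469844]), 'eef_rot': array([ 1.79913488e+02, -7.20137531e-03, -1.80404584e+01]), 'contact_force': array([ 0.52731803, -0.23195134,  0.08184777]), 'moment': array([-0.01648168,  0.03519028, -0.02074406]), 'gripper_width': 0.08759963205669734}
```

View pics/top1.png

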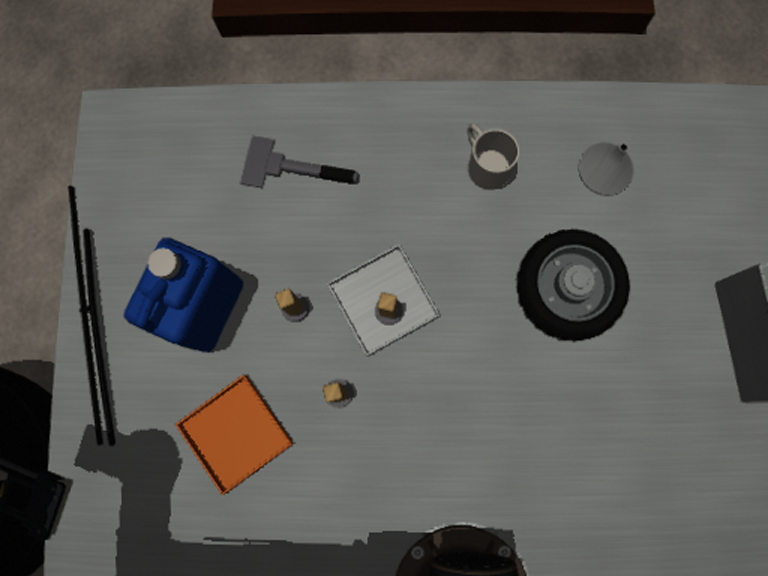

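View pics/side1.png

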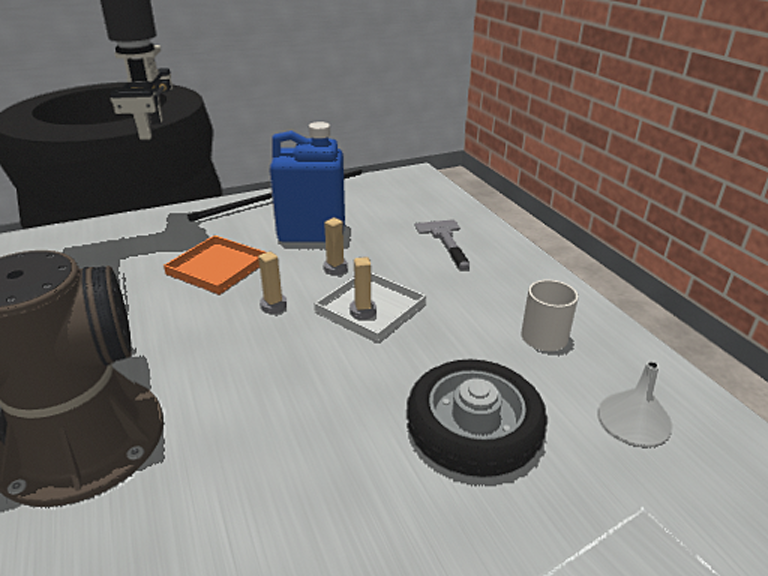

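Top view (768×576 pixels): lookalike drivers are at (288,300), (335,393) and (388,303). The last is farthest right and stands in the aluminium tray at (385,300); the orange tray at (235,435) is not meant. The wheel is at (573,285) with the cover at about (578,280). Next I measure these from depth and take one close crop.

Run:
```python
from h import *
a=ld('top');b=ld('side')
for n,c in(('top',a),('side',b)):
    P=cloud(c);z=P[...,2];ok=c['depth']>0
    print(n,'shelf z',np.median(z[(abs(z)<.02)&ok]))
    # driver handle
    g=world(c,*( (388/1.5,298/1.5) if n=='top' else (362/1.5,290/1.5)))[0];print('seed',g)
    near=np.hypot(P[...,0]-g[0],P[...,1]-g[1])<.04
    for lo,hi in((.105,.125),(.03,.1)):
        q=P[near&ok&(z>lo)&(z<hi)]
        rc=cv2.minAreaRect((q[:,:2]*1000).astype(np.float32)) 
        print('handle',lo,len(q),np.median(q[:,2]),q[:,:2].mean(0),rc)
    # wheel/cover
    g=world(c,*((578/1.5,280/1.5) if n=='top' else (480/1.5,388/1.5)))[0];print('cover seed',g)
    near=np.hypot(P[...,0]-g[0],P[...,1]-g[1])<.045
    for lo,hi in((.078,.09),(.069,.078),(.058,.068)):
        q=P[near&ok&(z>lo)&(z<hi)]
        if len(q)>5:print('cov',lo,len(q),np.median(q[:,2]),cv2.minEnclosingCircle((q[:,:2]*1000).astype(np.float32)),q[:,:2].mean(0))
    # tray walls
    t=world(c,*( (388/1.5,298/1.5) if n=='top' else (362/1.5,290/1.5)))[0]
    near=np.hypot(P[...,0]-t[0],P[...,1]-t[1])<.13
    q=P[near&ok&(z>.016)&(z<.026)];print('tray',cv2.minAreaRect((q[:,:2]*1000).astype(np.float32)))
i=a['image'];o=np.hstack([cv2.resize(i[155:245,212:302],(400,400),interpolation=cv2.INTER_CUBIC),cv2.resize(i[145:235,337:427],(400,400),interpolation=cv2.INTER_CUBIC)])
cv2.imwrite('pics/crop1.png',o)
```

```text
top shelf z 0.0005556291376344057
seed [0.49513639 0.12100265 0.11428748]
handle 0.105 129 0.11549329675246868 [0.48833126 0.12287768] ((489.21075439453125, 122.91356658935547), (27.84514045715332, 27.967037200927734), 75.9986801147461)
handle 0.03 50 0.06636169387854138 [0.47770639 0.12139732] ((478.5028381347656, 120.849365234375), (14.42566204071045, 31.791929244995117), 19.271041870117188)
cover seed [ 0.53001066 -0.2018812   0.08219234]
cov 0.078 85 0.07994975811347681 ((530.52001953125, -203.86248779296875), 24.266582489013672) [ 0.53142072 -0.20492363]
cov 0.069 238 0.07426613744550911 ((531.8523559570312, -204.62762451171875), 26.58294677734375) [ 0.53142674 -0.20379957]
cov 0.058 187 0.06391115650293726 ((531.3533325195312, -204.6348876953125), 34.28744125366211) [ 0.5267101  -0.19982062]
tray ((509.1440734863281, 133.44476318359375), (150.57183837890625, 149.7819061279297), 28.82238006591797)
side shelf z 5.348980363657344e-05
seed [0.48467624 0.1104293  0.06180695]
handle 0.105 86 0.11424617648579521 [0.48734483 0.11772634] ((488.0914306640625, 120.18675994873047), (28.754594802856445, 26.928003311157227), 81.32464599609375)
handle 0.03 236 0.06703690509689715 [0.48470086 0.11238006] ((482.53875732421875, 114.98745727539062), (18.195058822631836, 32.44862365722656), 45.3537483215332)
cover seed [ 0.53516353 -0.20580626  0.07825694]
cov 0.078 102 0.07934709688560515 ((532.4723510742188, -206.6510772705078), 15.121295928955078) [ 0.53146688 -0.20631879]
cov 0.069 283 0.07333115573632998 ((532.0927734375, -205.49952697753906), 27.874359130859375) [ 0.52914992 -0.20994756]
cov 0.058 237 0.06287759971268854 ((530.7339477539062, -206.74082946777344), 34.233062744140625) [ 0.52208394 -0.22007674]
tray ((509.241943359375, 133.24606323242188), (153.00205993652344, 152.3848419189453), 28.61652374267578)
```

View pics/crop1.png

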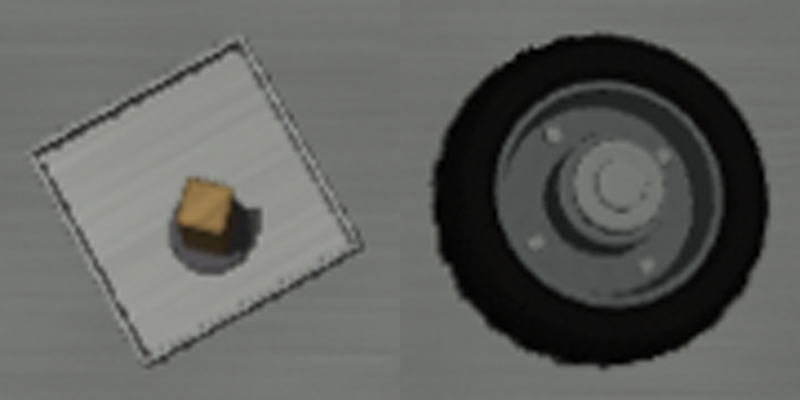

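The left crop shows the wooden-handled driver at (207,205) in the aluminium tray. The right crop shows the cover flange and boss at (622,185) on the hub. From depth, the driver is at about (0.4885, 0.1215) with yaw ≈ -12°, and the cover is at about (0.5315, -0.2050). I'll lift over the jug and move across.

>>> step_arm:
  increments:
    - {"tz": 40, "claw": 1}
    - {"tz": 40, "claw": 1}
    - {"tx": 23, "ty": -43, "az": 0.6, "claw": 1}
    - {"tx": 23, "ty": -43, "az": 0.6, "claw": 1}
    - {"tx": 23, "ty": -43, "az": 0.6, "claw": 1}
    - {"tx": 23, "ty": -43, "az": 0.6, "claw": 1}
    - {"tx": 23, "ty": -43, "az": 0.6, "claw": 1}
    - {"tx": 23, "ty": -43, "az": 0.6, "claw": 1}
    - {"tx": 23, "ty": -43, "az": 0.6, "claw": 1}
    - {"tx": 23, "ty": -43, "az": 0.6, "claw": 1}
    - {"tx": 23, "ty": -43, "az": 0.6, "claw": 1}
    - {"tx": 23, "ty": -43, "az": 0.6, "claw": 1}
  newtons: 60

```text
$.increments[0]: bad value
```

>>> step_arm:
  increments:
    - {"tx": 0, "ty": 0, "tz": 40, "ax": 0, "ay": 0, "az": 0, "claw": 1}
  newtons: 60

```text
time_s: 0.2
tcp_pos: [0.208, 0.6391, 0.2793]
eef_rot: [179.3, -0.1, -18.1]
contact_force: [-0.2, 1.4, -0.1]
gripper_width: 0.0877
```

>>> step_arm:
  increments:
    - {"tx": 0, "ty": 0, "tz": 40, "ax": 0, "ay": 0, "az": 0, "claw": 1}
    - {"tx": 23, "ty": -43, "tz": 0, "ax": 0, "ay": 0, "az": 0.6, "claw": 1}
    - {"tx": 23, "ty": -43, "tz": 0, "ax": 0, "ay": 0, "az": 0.6, "claw": 1}
    - {"tx": 23, "ty": -43, "tz": 0, "ax": 0, "ay": 0, "az": 0.6, "claw": 1}
    - {"tx": 23, "ty": -43, "tz": 0, "ax": 0, "ay": 0, "az": 0.6, "claw": 1}
    - {"tx": 23, "ty": -43, "tz": 0, "ax": 0, "ay": 0, "az": 0.6, "claw": 1}
    - {"tx": 23, "ty": -43, "tz": 0, "ax": 0, "ay": 0, "az": 0.6, "claw": 1}
    - {"tx": 23, "ty": -43, "tz": 0, "ax": 0, "ay": 0, "az": 0.6, "claw": 1}
    - {"tx": 23, "ty": -43, "tz": 0, "ax": 0, "ay": 0, "az": 0.6, "claw": 1}
    - {"tx": 23, "ty": -43, "tz": 0, "ax": 0, "ay": 0, "az": 0.6, "claw": 1}
    - {"tx": 23, "ty": -43, "tz": 0, "ax": 0, "ay": 0, "az": 0.6, "claw": 1}
    - {"tx": 0, "ty": 0, "tz": 0, "ax": 0, "ay": 0, "az": 0, "claw": 1}

```text
time_s: 1.4
tcp_pos: [0.4403, 0.2074, 0.3255]
eef_rot: [180.0, 0.0, -12.3]
contact_force: [-0.2, 1.2, 0.1]
gripper_width: 0.0874
```

>>> step_arm:
  increments:
    - {"tx": 24, "ty": -43, "tz": 0, "ax": 0, "ay": 0, "az": 0, "claw": 1}
    - {"tx": 24, "ty": -43, "tz": 0, "ax": 0, "ay": 0, "az": 0, "claw": 1}
    - {"tx": 0, "ty": 0, "tz": -45, "ax": 0, "ay": 0, "az": 0, "claw": 1}
    - {"tx": 0, "ty": 0, "tz": -45, "ax": 0, "ay": 0, "az": 0, "claw": 1}
    - {"tx": 0, "ty": 0, "tz": -45, "ax": 0, "ay": 0, "az": 0, "claw": 1}
    - {"tx": 0, "ty": 0, "tz": -25, "ax": 0, "ay": 0, "az": 0, "claw": 1}
    - {"tx": 0, "ty": 0, "tz": 0, "ax": 0, "ay": 0, "az": 0, "claw": 1}
    - {"tx": 0, "ty": 0, "tz": 0, "ax": 0, "ay": 0, "az": 0, "claw": 1}

```text
time_s: 2.2
tcp_pos: [0.4873, 0.1261, 0.1661]
eef_rot: [180.0, -0.0, -12.0]
contact_force: [1.1, 1.0, 1.0]
gripper_width: 0.0877
```

Run:
```python
from h import *
b=cap('side');cv2.imwrite('pics/side2.png',cv2.resize(b['image'][80:230,170:320],(600,600),interpolation=cv2.INTER_CUBIC))
```

```text
(no output)
```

View pics/side2.png

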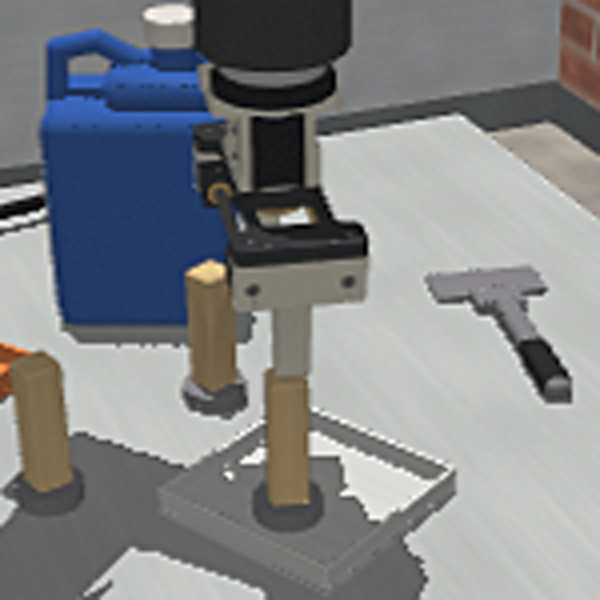

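The side crop shows the open fingers directly over the handle, with the finger at (292,340) and the handle at (288,430), and clear of the other drivers. I'll centre by -4 mm in y, descend and grip.

>>> step_arm:
  increments:
    - {"tx": 1, "ty": -4, "tz": 0, "ax": 0, "ay": 0, "az": 0, "claw": 1}
    - {"tx": 0, "ty": 0, "tz": -25, "ax": 0, "ay": 0, "az": 0, "claw": 1}
    - {"tx": 0, "ty": 0, "tz": -25, "ax": 0, "ay": 0, "az": 0, "claw": 1}
    - {"tx": 0, "ty": 0, "tz": -23, "ax": 0, "ay": 0, "az": 0, "claw": 1}
    - {"tx": 0, "ty": 0, "tz": 0, "ax": 0, "ay": 0, "az": 0, "claw": 1}
    - {"tx": 0, "ty": 0, "tz": 0, "ax": 0, "ay": 0, "az": 0, "claw": 1}

```text
time_s: 2.85
tcp_pos: [0.4887, 0.122, 0.0938]
eef_rot: [-180.0, -0.1, -12.0]
contact_force: [-0.4, -0.5, 1.3]
gripper_width: 0.0875
```

>>> step_arm:
  increments:
    - {"tx": 0, "ty": 0, "tz": 0, "ax": 0, "ay": 0, "az": 0, "claw": -0.1}
    - {"tx": 0, "ty": 0, "tz": 0, "ax": 0, "ay": 0, "az": 0, "claw": -0.3}
    - {"tx": 0, "ty": 0, "tz": 0, "ax": 0, "ay": 0, "az": 0, "claw": -1}
    - {"tx": 0, "ty": 0, "tz": 0, "ax": 0, "ay": 0, "az": 0, "claw": -1}
    - {"tx": 0, "ty": 0, "tz": 0, "ax": 0, "ay": 0, "az": 0, "claw": -1}
    - {"tx": 0, "ty": 0, "tz": 0, "ax": 0, "ay": 0, "az": 0, "claw": -1}
    - {"tx": 0, "ty": 0, "tz": 0, "ax": 0, "ay": 0, "az": 0, "claw": -1}
    - {"tx": 0, "ty": 0, "tz": 0, "ax": 0, "ay": 0, "az": 0, "claw": -1}
  newtons: 60

```text
time_s: 3.65
tcp_pos: [0.4881, 0.1219, 0.0926]
eef_rot: [-180.0, -0.0, -12.0]
contact_force: [-0.6, 1.4, 0.6]
gripper_width: 0.0294
```

>>> step_arm:
  increments:
    - {"tx": 0, "ty": 0, "tz": 30, "ax": 0, "ay": 0, "az": 0, "claw": -1}
    - {"tx": 0, "ty": 0, "tz": 45, "ax": 0, "ay": 0, "az": 0, "claw": -1}
    - {"tx": 0, "ty": 0, "tz": 25, "ax": 0, "ay": 0, "az": 0, "claw": -1}
    - {"tx": 4, "ty": -30, "tz": 0, "ax": 0, "ay": 0, "az": 0, "claw": -1}
    - {"tx": 5, "ty": -40, "tz": 0, "ax": 0, "ay": 0, "az": 0, "claw": -1}
    - {"tx": 5, "ty": -40, "tz": 0, "ax": 0, "ay": 0, "az": 0, "claw": -1}
    - {"tx": 5, "ty": -40, "tz": 0, "ax": 0, "ay": 0, "az": 0, "claw": -1}
    - {"tx": 5, "ty": -40, "tz": 0, "ax": 0, "ay": 0, "az": 0, "claw": -1}
    - {"tx": 5, "ty": -40, "tz": 0, "ax": 0, "ay": 0, "az": 0, "claw": -1}
    - {"tx": 5, "ty": -25, "tz": 0, "ax": 0, "ay": 0, "az": 0, "claw": -1}
    - {"tx": 0, "ty": 0, "tz": 0, "ax": 0, "ay": 0, "az": 0, "claw": -1}
    - {"tx": 0, "ty": 0, "tz": 0, "ax": 0, "ay": 0, "az": 0, "claw": -1}

```text
time_s: 4.85
tcp_pos: [0.5214, -0.1337, 0.1918]
eef_rot: [180.0, 0.1, -12.2]
contact_force: [0.8, 0.3, -2.8]
gripper_width: 0.0276
```

Run:
```python
from h import *
b=cap('side');a=cap('top')
cv2.imwrite('pics/side3.png',cv2.resize(b['image'][90:330,190:390],(500,600),interpolation=cv2.INTER_CUBIC))
s=r.get_state();print(s['tcp_pos'],s['eef_rot'],s['contact_force'],s['moment'],s['gripper_width'])
# driver points from side: under gripper
P=cloud(b);z=P[...,2];T=s['tcp_pos']
near=(np.hypot(P[...,0]-T[0],P[...,1]-T[1])<.05)&(b['depth']>0)
for lo in np.arange(.08,.21,.01):
    q=P[near&(z>lo)&(z<=lo+.01)]
    if len(q):print(round(lo,2),len(q),q.min(0).round(4),q.max(0).round(4),q.mean(0).round(4))
```

```text
[ 0.52162193 -0.13272017  0.19216165] [-1.79998328e+02  4.99168268e-02 -1.20295860e+01] [ 0.10319641 -0.50445019 -3.0880701 ] [ 0.00396402  0.00716784 -0.01452624] 0.0279633759938325
0.1 57 [ 0.4979 -0.1599  0.1024] [ 0.5393 -0.1237  0.1099] [ 0.5122 -0.1493  0.107 ]
0.11 176 [ 0.4979 -0.1596  0.1104] [ 0.5468 -0.1101  0.1198] [ 0.5167 -0.1432  0.1161]
0.12 56 [ 0.5071 -0.1505  0.1204] [ 0.5326 -0.1254  0.1297] [ 0.518  -0.1444  0.1253]
0.13 54 [ 0.5068 -0.1502  0.1301] [ 0.532  -0.1226  0.14  ] [ 0.5157 -0.1431  0.1356]
0.14 66 [ 0.5071 -0.1511  0.1401] [ 0.5332 -0.1202  0.15  ] [ 0.5177 -0.1437  0.1453]
0.15 53 [ 0.5077 -0.1516  0.1504] [ 0.5322 -0.1269  0.1599] [ 0.5171 -0.1439  0.1551]
0.16 32 [ 0.5071 -0.1495  0.1601] [ 0.5311 -0.1236  0.1692] [ 0.513  -0.1407  0.1634]
0.17 42 [ 0.5035 -0.1647  0.1706] [ 0.5236 -0.1036  0.1799] [ 0.5117 -0.1445  0.176 ]
0.18 68 [ 0.5023 -0.1649  0.1801] [ 0.5231 -0.0997  0.19  ] [ 0.5124 -0.148   0.1846]
0.19 32 [ 0.5022 -0.1651  0.1901] [ 0.5238 -0.1116  0.1976] [ 0.5123 -0.1461  0.193 ]
0.2 2 [ 0.5101 -0.1263  0.2016] [ 0.5116 -0.1234  0.2019] [ 0.5108 -0.1249  0.2017]
```

View pics/side3.png

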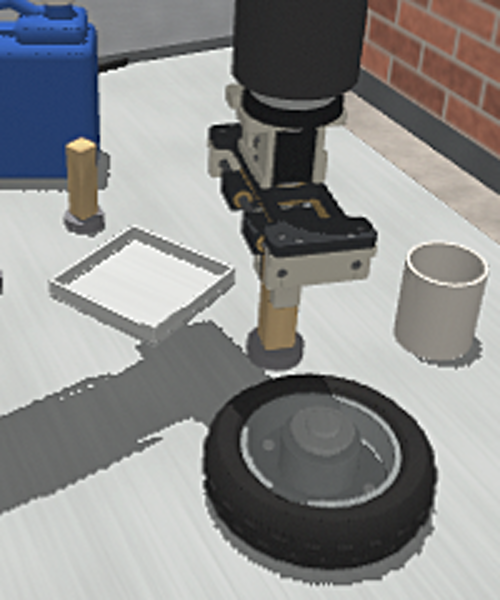

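The side crop shows the driver gripped upright, with its head at (275,348), above and beside the wheel, and the cover at (322,420). The mug and the other things are untouched. To cancel camera bias, I'll fit the driver head and the cover with the same camera.

Run:
```python
from h import *
from scipy.optimize import least_squares
b=ld('side');P=cloud(b);z=P[...,2];ok=b['depth']>0
T=r.get_state()['tcp_pos'];print(T)
def fit(P,ok,g,rad,lo,hi,rmax):
    z=P[...,2];q=P[ok&(np.hypot(P[...,0]-g[0],P[...,1]-g[1])<rmax)&(z>lo)&(z<hi)][:,:2]
    f=lambda p:np.hypot(q[:,0]-p[0],q[:,1]-p[1])-rad
    s=least_squares(f,g,loss='soft_l1',f_scale=.0007);return s.x.round(4),len(q),np.median(abs(f(s.x)))
print('head',fit(P,ok,T[:2],.025,.104,.1135,.032))
from h import world
for n in('side','top'):
    c=ld(n);
# pristine start pictures: re-use saved PNG impossible for depth; current side view of cover
for nm,rad,lo,hi,rm in(('flange',.027,.0705,.0745,.03),('boss',.015,.0755,.0785,.018)):
    print(nm,fit(P,ok,np.array([.532,-.2065]),rad,lo,hi,rm))
```

```text
[ 0.52162193 -0.13272017  0.19216165]
head (array([ 0.5234, -0.1333]), 73, np.float64(0.0005782773656209973))
flange (array([ 0.5344, -0.2021]), 216, np.float64(0.004191300421194722))
boss (array([ 0.5335, -0.2039]), 26, np.float64(0.001931220685551377))
```

>>> step_arm:
  increments:
    - {"tx": 5, "ty": -36, "tz": 0, "ax": 0, "ay": 0, "az": 0, "claw": -1}
    - {"tx": 5, "ty": -36, "tz": 0, "ax": 0, "ay": 0, "az": 0, "claw": -1}
    - {"tx": 0, "ty": 0, "tz": 0, "ax": 0, "ay": 0, "az": 0, "claw": -1}
    - {"tx": 0, "ty": 0, "tz": -15, "ax": 0, "ay": 0, "az": 0, "claw": -1}
    - {"tx": 0, "ty": 0, "tz": 0, "ax": 0, "ay": 0, "az": 0, "claw": -1}
    - {"tx": 0, "ty": 0, "tz": 0, "ax": 0, "ay": 0, "az": 0, "claw": -1}

```text
time_s: 5.55
tcp_pos: [0.5319, -0.2043, 0.1776]
eef_rot: [180.0, 0.0, -12.0]
contact_force: [0.1, 0.1, -3.3]
gripper_width: 0.0278
```

Run:
```python
from h import *
b=cap('side')
cv2.imwrite('pics/side4.png',cv2.resize(b['image'][210:320,260:370],(600,600),interpolation=cv2.INTER_CUBIC))
s=r.get_state();print(s['tcp_pos'],s['eef_rot'],s['contact_force'],s['moment'],s['gripper_width'])
```

```text
[ 0.53225027 -0.20443085  0.17803359] [ 1.79990608e+02 -1.21439335e-02 -1.19562327e+01] [-0.1697152  -0.5706499  -1.62978034] [ 0.01053824 -0.08324814  0.01750889] 0.027749803029418964
```

View pics/side4.png

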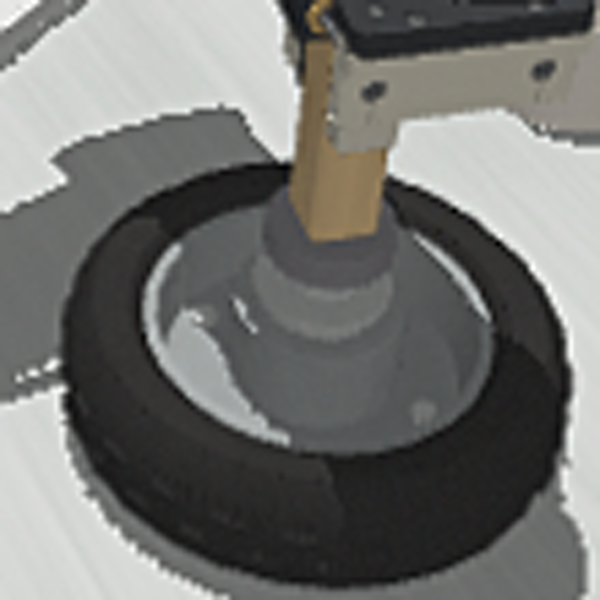

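The crop shows the driver head over the cover: head spans columns 263–398, flange 252–394. Once I allow for the perspective lean, it is about 1 mm too far right. I'll correct that and lower gently.

>>> step_arm:
  increments:
    - {"tx": -1, "ty": -0.5, "tz": 0, "ax": 0, "ay": 0, "az": 0, "claw": -1}
    - {"tx": 0, "ty": 0, "tz": -3, "ax": 0, "ay": 0, "az": 0, "claw": -1}
    - {"tx": 0, "ty": 0, "tz": -3, "ax": 0, "ay": 0, "az": 0, "claw": -1}
    - {"tx": 0, "ty": 0, "tz": -2, "ax": 0, "ay": 0, "az": 0, "claw": -1}
    - {"tx": 0, "ty": 0, "tz": 0, "ax": 0, "ay": 0, "az": 0, "claw": -1}

```text
time_s: 6.1
tcp_pos: [0.5307, -0.2057, 0.1691]
eef_rot: [180.0, 0.0, -12.0]
contact_force: [-0.8, -0.4, -2.4]
gripper_width: 0.0275
```

>>> step_arm:
  increments:
    - {"tx": 0, "ty": 0, "tz": -1, "ax": 0, "ay": 0, "az": 0, "claw": -1}
    - {"tx": 0, "ty": 0, "tz": -1, "ax": 0, "ay": 0, "az": 0, "claw": -1}
    - {"tx": 0, "ty": 0, "tz": 0, "ax": 0, "ay": 0, "az": 0, "claw": -1}

```text
time_s: 6.4
tcp_pos: [0.5309, -0.2057, 0.1674]
eef_rot: [180.0, 0.0, -12.0]
contact_force: [0.3, 0.3, -2.1]
gripper_width: 0.0281
```

>>> step_arm:
  increments:
    - {"tx": 0, "ty": 0, "tz": -1, "ax": 0, "ay": 0, "az": 0, "claw": -1}
    - {"tx": 0, "ty": 0, "tz": -1, "ax": 0, "ay": 0, "az": 0, "claw": -1}
    - {"tx": 0, "ty": 0, "tz": 0, "ax": 0, "ay": 0, "az": 0, "claw": -1}

```text
time_s: 6.7
tcp_pos: [0.5309, -0.2057, 0.1654]
eef_rot: [-180.0, 0.0, -12.0]
contact_force: [-0.5, -0.5, -2.6]
gripper_width: 0.0276
```

>>> step_arm:
  increments:
    - {"tx": 0, "ty": 0, "tz": -1, "ax": 0, "ay": 0, "az": 0, "claw": -1}
    - {"tx": 0, "ty": 0, "tz": -1, "ax": 0, "ay": 0, "az": 0, "claw": -1}
    - {"tx": 0, "ty": 0, "tz": 0, "ax": 0, "ay": 0, "az": 0, "claw": -1}

```text
time_s: 7.0
tcp_pos: [0.5309, -0.2057, 0.1634]
eef_rot: [-180.0, 0.0, -12.0]
contact_force: [-0.0, -0.4, -2.8]
gripper_width: 0.0278
```

>>> step_arm:
  increments:
    - {"tx": 0, "ty": 0, "tz": -1, "ax": 0, "ay": 0, "az": 0, "claw": -1}
    - {"tx": 0, "ty": 0, "tz": -1, "ax": 0, "ay": 0, "az": 0, "claw": -1}
    - {"tx": 0, "ty": 0, "tz": 0, "ax": 0, "ay": 0, "az": 0, "claw": -1}

```text
time_s: 7.3
tcp_pos: [0.531, -0.2057, 0.1614]
eef_rot: [180.0, 0.0, -12.0]
contact_force: [-0.4, -0.5, -2.7]
gripper_width: 0.0279
```

>>> step_arm:
  increments:
    - {"tx": 0, "ty": 0, "tz": -1, "ax": 0, "ay": 0, "az": 0, "claw": -1}
    - {"tx": 0, "ty": 0, "tz": 0, "ax": 0, "ay": 0, "az": 0, "claw": -1}

```text
time_s: 7.5
tcp_pos: [0.531, -0.2057, 0.1605]
eef_rot: [180.0, 0.0, -12.0]
contact_force: [0.2, 0.1, -1.9]
gripper_width: 0.0278
```

>>> step_arm:
  increments:
    - {"tx": 0, "ty": 0, "tz": -1, "ax": 0, "ay": 0, "az": 0, "claw": -1}
    - {"tx": 0, "ty": 0, "tz": 0, "ax": 0, "ay": 0, "az": 0, "claw": -1}

```text
time_s: 7.7
tcp_pos: [0.531, -0.2057, 0.1595]
eef_rot: [180.0, -0.0, -12.0]
contact_force: [0.1, -0.7, -2.5]
gripper_width: 0.0276
```

Run:
```python
from h import *
b=cap('side')
cv2.imwrite('pics/side5.png',cv2.resize(b['image'][210:320,260:370],(600,600),interpolation=cv2.INTER_CUBIC))
s=r.get_state();print(s['tcp_pos'],s['contact_force'],s['moment'])
P=cloud(b);z=P[...,2]
q=P[(b['depth']>0)&(np.hypot(P[...,0]-.532,P[...,1]+.2055)<.037)]
print(np.histogram(q[:,2],np.arange(.05,.1,.0025)))
```

```text
[ 0.53100233 -0.20571332  0.15951885] [-0.91732272  1.0645895  -2.0540681 ] [ 0.08107946  0.01742169 -0.02308222]
(array([ 38,  28,  31,  93, 111,   2,  13,  39,  33,  28,  21,  14,  27,
       117,  38,  14,  13,  17,  11]), array([0.05  , 0.0525, 0.055 , 0.0575, 0.06  , 0.0625, 0.065 , 0.0675,
       0.07  , 0.0725, 0.075 , 0.0775, 0.08  , 0.0825, 0.085 , 0.0875,
       0.09  , 0.0925, 0.095 , 0.0975]))
```

View pics/side5.png

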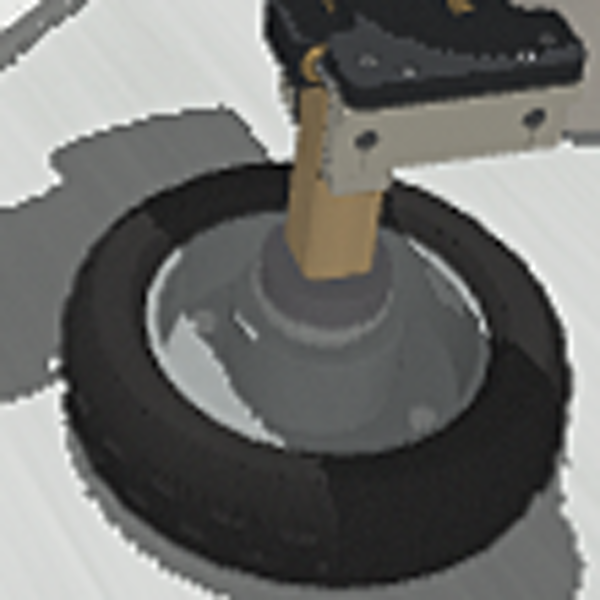

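The head now sits concentric on the flange, with only a thin flange rim visible around (325,325). Its top is at about 84 mm, so the foot is at about 70 mm, and the hub has sunk roughly 4 mm. The ring is around the boss, so I'll go on by feel.

>>> step_arm:
  increments:
    - {"tx": 0, "ty": 0, "tz": -1, "ax": 0, "ay": 0, "az": 0, "claw": -1}
    - {"tx": 0, "ty": 0, "tz": 0, "ax": 0, "ay": 0, "az": 0, "claw": -1}

```text
time_s: 7.95
tcp_pos: [0.531, -0.2057, 0.1585]
eef_rot: [180.0, -0.0, -12.0]
contact_force: [0.2, 1.1, -1.0]
gripper_width: 0.0278
```

>>> step_arm:
  increments:
    - {"tx": 0, "ty": 0, "tz": -1, "ax": 0, "ay": 0, "az": 0, "claw": -1}
    - {"tx": 0, "ty": 0, "tz": 0, "ax": 0, "ay": 0, "az": 0, "claw": -1}

```text
time_s: 8.15
tcp_pos: [0.531, -0.2057, 0.1575]
eef_rot: [180.0, -0.0, -12.0]
contact_force: [0.1, 0.1, -1.2]
gripper_width: 0.0275
```

>>> step_arm:
  increments:
    - {"tx": 0, "ty": 0, "tz": -1, "ax": 0, "ay": 0, "az": 0, "claw": -1}
    - {"tx": 0, "ty": 0, "tz": 0, "ax": 0, "ay": 0, "az": 0, "claw": -1}

```text
time_s: 8.35
tcp_pos: [0.531, -0.2057, 0.1565]
eef_rot: [-180.0, -0.0, -12.0]
contact_force: [-0.2, -0.2, -1.2]
gripper_width: 0.0275
```

>>> step_arm:
  increments:
    - {"tx": 0, "ty": 0, "tz": -1, "ax": 0, "ay": 0, "az": 0, "claw": -1}
    - {"tx": 0, "ty": 0, "tz": 0, "ax": 0, "ay": 0, "az": 0, "claw": -1}

```text
time_s: 8.55
tcp_pos: [0.531, -0.2057, 0.1555]
eef_rot: [180.0, -0.0, -12.0]
contact_force: [-0.4, 0.4, -0.9]
gripper_width: 0.0279
```

>>> step_arm:
  increments:
    - {"tx": 0, "ty": 0, "tz": -0.5, "ax": 0, "ay": 0, "az": 0, "claw": -1}
    - {"tx": 0, "ty": 0, "tz": 0, "ax": 0, "ay": 0, "az": 0, "claw": -1}

```text
time_s: 8.75
tcp_pos: [0.531, -0.2057, 0.155]
eef_rot: [-180.0, -0.0, -12.0]
contact_force: [-0.4, -0.3, -1.1]
gripper_width: 0.0277
```

>>> step_arm:
  increments:
    - {"tx": 0, "ty": 0, "tz": -0.5, "ax": 0, "ay": 0, "az": 0, "claw": -1}
    - {"tx": 0, "ty": 0, "tz": 0, "ax": 0, "ay": 0, "az": 0, "claw": -1}

```text
time_s: 8.95
tcp_pos: [0.531, -0.2057, 0.1546]
eef_rot: [180.0, -0.0, -12.0]
contact_force: [-0.2, -0.6, -0.7]
gripper_width: 0.0281
```

>>> step_arm:
  increments:
    - {"tx": 0, "ty": 0, "tz": -0.5, "ax": 0, "ay": 0, "az": 0, "claw": -1}
    - {"tx": 0, "ty": 0, "tz": 0, "ax": 0, "ay": 0, "az": 0, "claw": -1}

```text
time_s: 9.15
tcp_pos: [0.531, -0.2057, 0.154]
eef_rot: [180.0, -0.0, -12.0]
contact_force: [-0.4, 0.4, -0.1]
gripper_width: 0.0276
```

>>> step_arm:
  increments:
    - {"tx": 0, "ty": 0, "tz": -0.5, "ax": 0, "ay": 0, "az": 0, "claw": -1}
    - {"tx": 0, "ty": 0, "tz": 0, "ax": 0, "ay": 0, "az": 0, "claw": -1}

```text
time_s: 9.35
tcp_pos: [0.5311, -0.2057, 0.1535]
eef_rot: [180.0, -0.0, -12.0]
contact_force: [-0.2, -0.4, -0.0]
gripper_width: 0.0274
```

>>> step_arm:
  increments:
    - {"tx": 0, "ty": 0, "tz": -0.5, "ax": 0, "ay": 0, "az": 0, "claw": -1}
    - {"tx": 0, "ty": 0, "tz": 0, "ax": 0, "ay": 0, "az": 0, "claw": -1}

```text
time_s: 9.55
tcp_pos: [0.5311, -0.2057, 0.1532]
eef_rot: [180.0, -0.0, -12.0]
contact_force: [-0.2, 0.8, 1.2]
gripper_width: 0.0274
```

>>> step_arm:
  increments:
    - {"tx": 0, "ty": 0, "tz": -0.5, "ax": 0, "ay": 0, "az": 0, "claw": -1}
    - {"tx": 0, "ty": 0, "tz": 0, "ax": 0, "ay": 0, "az": 0, "claw": -1}

```text
time_s: 9.75
tcp_pos: [0.5312, -0.2058, 0.1529]
eef_rot: [180.0, -0.0, -12.0]
contact_force: [-1.5, 0.8, 2.9]
gripper_width: 0.0276
```

>>> step_arm:
  increments:
    - {"tx": 0, "ty": 0, "tz": -0.5, "ax": 0, "ay": 0, "az": 0, "claw": -1}
    - {"tx": 0, "ty": 0, "tz": 0, "ax": 0, "ay": 0, "az": 0, "claw": -1}

```text
time_s: 9.95
tcp_pos: [0.5313, -0.2058, 0.1525]
eef_rot: [180.0, -0.0, -12.0]
contact_force: [-0.4, 0.4, 3.9]
gripper_width: 0.0273
```

>>> step_arm:
  increments:
    - {"tx": 0, "ty": 0, "tz": -0.5, "ax": 0, "ay": 0, "az": 0, "claw": -1}
    - {"tx": 0, "ty": 0, "tz": 0, "ax": 0, "ay": 0, "az": 0, "claw": -1}

```text
time_s: 10.15
tcp_pos: [0.5314, -0.2058, 0.1518]
eef_rot: [180.0, -0.1, -12.0]
contact_force: [0.1, -0.3, 2.9]
gripper_width: 0.0277
```

>>> step_arm:
  increments:
    - {"tx": 0, "ty": 0, "tz": -0.5, "ax": 0, "ay": 0, "az": 0, "claw": -1}
    - {"tx": 0, "ty": 0, "tz": 0, "ax": 0, "ay": 0, "az": 0, "claw": -1}

```text
time_s: 10.35
tcp_pos: [0.5306, -0.2055, 0.1504]
eef_rot: [-180.0, 0.1, -12.1]
contact_force: [0.5, -0.5, -2.2]
gripper_width: 0.0274
```

>>> step_arm:
  increments:
    - {"tx": 0, "ty": 0, "tz": -0.5, "ax": 0, "ay": 0, "az": 0, "claw": -1}
    - {"tx": 0, "ty": 0, "tz": 0, "ax": 0, "ay": 0, "az": 0, "claw": -1}

```text
time_s: 10.55
tcp_pos: [0.5307, -0.2055, 0.15]
eef_rot: [-180.0, 0.1, -12.0]
contact_force: [-0.8, 1.3, -1.1]
gripper_width: 0.0274
```

>>> step_arm:
  increments:
    - {"tx": 0, "ty": 0, "tz": -0.5, "ax": 0, "ay": 0, "az": 0, "claw": -1}
    - {"tx": 0, "ty": 0, "tz": 0, "ax": 0, "ay": 0, "az": 0, "claw": -1}

```text
time_s: 10.75
tcp_pos: [0.5307, -0.2056, 0.1498]
eef_rot: [-180.0, 0.0, -12.0]
contact_force: [-0.1, 1.2, -0.5]
gripper_width: 0.0278
```

The force dropped suddenly, from about 6 N to about 0 net. I'll press a little further to confirm it feels solid.

>>> step_arm:
  increments:
    - {"tx": 0, "ty": 0, "tz": -0.5, "ax": 0, "ay": 0, "az": 0, "claw": -1}
    - {"tx": 0, "ty": 0, "tz": 0, "ax": 0, "ay": 0, "az": 0, "claw": -1}

```text
time_s: 10.95
tcp_pos: [0.5308, -0.2057, 0.1494]
eef_rot: [180.0, 0.0, -12.0]
contact_force: [-0.4, 0.8, -0.6]
gripper_width: 0.0278
```

>>> step_arm:
  increments:
    - {"tx": 0, "ty": 0, "tz": -0.5, "ax": 0, "ay": 0, "az": 0, "claw": -1}
    - {"tx": 0, "ty": 0, "tz": 0, "ax": 0, "ay": 0, "az": 0, "claw": -1}

```text
time_s: 11.15
tcp_pos: [0.5309, -0.2057, 0.149]
eef_rot: [180.0, 0.0, -12.0]
contact_force: [-1.3, 0.3, -0.4]
gripper_width: 0.0277
```

>>> step_arm:
  increments:
    - {"tx": 0, "ty": 0, "tz": -0.5, "ax": 0, "ay": 0, "az": 0, "claw": -1}
    - {"tx": 0, "ty": 0, "tz": 0, "ax": 0, "ay": 0, "az": 0, "claw": -1}

```text
time_s: 11.35
tcp_pos: [0.5309, -0.2058, 0.1485]
eef_rot: [180.0, 0.0, -12.0]
contact_force: [-0.7, 0.5, -0.5]
gripper_width: 0.0278
```

>>> step_arm:
  increments:
    - {"tx": 0, "ty": 0, "tz": -0.5, "ax": 0, "ay": 0, "az": 0, "claw": -1}
    - {"tx": 0, "ty": 0, "tz": 0, "ax": 0, "ay": 0, "az": 0, "claw": -1}

```text
time_s: 11.55
tcp_pos: [0.531, -0.2058, 0.1482]
eef_rot: [180.0, -0.0, -12.0]
contact_force: [-1.4, -0.3, 1.2]
gripper_width: 0.0278
```

>>> step_arm:
  increments:
    - {"tx": 0, "ty": 0, "tz": -0.5, "ax": 0, "ay": 0, "az": 0, "claw": -1}
    - {"tx": 0, "ty": 0, "tz": 0, "ax": 0, "ay": 0, "az": 0, "claw": -1}

```text
time_s: 11.75
tcp_pos: [0.5311, -0.2058, 0.1482]
eef_rot: [180.0, -0.0, -12.0]
contact_force: [-2.9, 2.6, 6.0]
gripper_width: 0.0275
```

>>> step_arm:
  increments:
    - {"tx": 0, "ty": 0, "tz": -0.5, "ax": 0, "ay": 0, "az": 0, "claw": -1}
    - {"tx": 0, "ty": 0, "tz": 0, "ax": 0, "ay": 0, "az": 0, "claw": -1}

```text
time_s: 11.95
tcp_pos: [0.5311, -0.2058, 0.1482]
eef_rot: [180.0, -0.0, -12.0]
contact_force: [-3.2, 1.2, 7.9]
gripper_width: 0.0279
```

Run:
```python
from h import *
b=cap('side')
cv2.imwrite('pics/side6.png',cv2.resize(b['image'][210:320,260:370],(600,600),interpolation=cv2.INTER_CUBIC))
s=r.get_state();print(s['tcp_pos'],s['contact_force'],s['moment'])
P=cloud(b);z=P[...,2]
q=P[(b['depth']>0)&(np.hypot(P[...,0]-.532,P[...,1]+.2055)<.037)]
print(np.histogram(q[:,2],np.arange(.04,.1,.0025)))
```

```text
[ 0.53110674 -0.20579245  0.14815154] [-4.70048788  1.92265602  8.88235015] [ 0.78472942  1.79164879 -0.02063851]
(array([ 28,  22,  26,  30,  39, 141,  35,  48,  19,  21,  24,  18,  60,
       102,  15,  13,  14,  13,  15,  16,  17,  13,  14]), array([0.04  , 0.0425, 0.045 , 0.0475, 0.05  , 0.0525, 0.055 , 0.0575,
       0.06  , 0.0625, 0.065 , 0.0675, 0.07  , 0.0725, 0.075 , 0.0775,
       0.08  , 0.0825, 0.085 , 0.0875, 0.09  , 0.0925, 0.095 , 0.0975]))
```

View pics/side6.png

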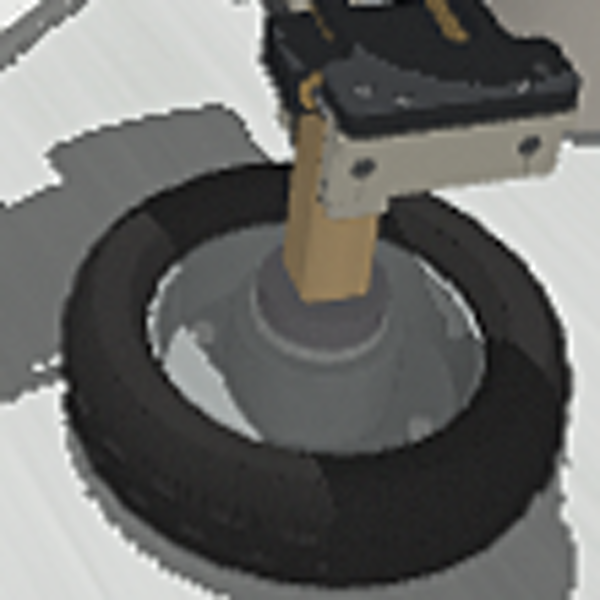

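The crop shows the head level and low on the hub, with a thin flange rim at (325,350). TCP z has stopped at 148.2 mm while the force climbs. A sideways force is building from arm compliance, so I'll ease it with a small -x shift and press slightly further, below 20 N net.

>>> step_arm:
  increments:
    - {"tx": -0.4, "ty": 0.2, "tz": 0, "ax": 0, "ay": 0, "az": 0, "claw": -1}
    - {"tx": 0, "ty": 0, "tz": 0, "ax": 0, "ay": 0, "az": 0, "claw": -1}

```text
time_s: 12.2
tcp_pos: [0.531, -0.2057, 0.1482]
eef_rot: [180.0, -0.1, -12.0]
contact_force: [-2.8, 0.3, 8.3]
gripper_width: 0.0275
```

>>> step_arm:
  increments:
    - {"tx": -0.1, "ty": 0, "tz": -0.4, "ax": 0, "ay": 0, "az": 0, "claw": -1}
    - {"tx": 0, "ty": 0, "tz": 0, "ax": 0, "ay": 0, "az": 0, "claw": -1}

```text
time_s: 12.4
tcp_pos: [0.531, -0.2058, 0.1482]
eef_rot: [180.0, -0.1, -12.0]
contact_force: [-2.1, 1.6, 10.3]
gripper_width: 0.0278
```

>>> step_arm:
  increments:
    - {"tx": -0.1, "ty": 0, "tz": -0.5, "ax": 0, "ay": 0, "az": 0, "claw": -1}
    - {"tx": 0, "ty": 0, "tz": 0, "ax": 0, "ay": 0, "az": 0, "claw": -1}

```text
time_s: 12.6
tcp_pos: [0.531, -0.2058, 0.1481]
eef_rot: [180.0, -0.1, -12.0]
contact_force: [-4.1, 2.4, 14.3]
gripper_width: 0.0279
```

>>> step_arm:
  increments:
    - {"tx": -0.1, "ty": 0, "tz": -0.4, "ax": 0, "ay": 0, "az": 0, "claw": -1}
    - {"tx": 0, "ty": 0, "tz": 0, "ax": 0, "ay": 0, "az": 0, "claw": -1}

```text
time_s: 12.8
tcp_pos: [0.531, -0.2058, 0.1481]
eef_rot: [180.0, -0.1, -12.0]
contact_force: [-5.6, 3.1, 16.1]
gripper_width: 0.0278
```

It stays solid at about 18.5 N net. I'll back off, move aside and check the cover.

>>> step_arm:
  increments:
    - {"tx": 0.3, "ty": 0, "tz": 0, "ax": 0, "ay": 0, "az": 0, "claw": -1}
    - {"tx": 0, "ty": 0, "tz": 3, "ax": 0, "ay": 0, "az": 0, "claw": -1}
    - {"tx": 0, "ty": 0, "tz": 4, "ax": 0, "ay": 0, "az": 0, "claw": -1}
    - {"tx": 0, "ty": 0, "tz": 8, "ax": 0, "ay": 0, "az": 0, "claw": -1}
    - {"tx": 0, "ty": 0, "tz": 15, "ax": 0, "ay": 0, "az": 0, "claw": -1}
    - {"tx": 0, "ty": 0, "tz": 30, "ax": 0, "ay": 0, "az": 0, "claw": -1}
    - {"tx": -2, "ty": 40, "tz": 0, "ax": 0, "ay": 0, "az": 0, "claw": -1}
    - {"tx": -4, "ty": 45, "tz": 0, "ax": 0, "ay": 0, "az": 0, "claw": -1}
    - {"tx": -5, "ty": 45, "tz": 0, "ax": 0, "ay": 0, "az": 0, "claw": -1}
    - {"tx": -5, "ty": 45, "tz": 0, "ax": 0, "ay": 0, "az": 0, "claw": -1}
    - {"tx": 0, "ty": 0, "tz": 0, "ax": 0, "ay": 0, "az": 0, "claw": -1}
    - {"tx": 0, "ty": 0, "tz": 0, "ax": 0, "ay": 0, "az": 0, "claw": -1}

```text
time_s: 14.0
tcp_pos: [0.5146, -0.0293, 0.2061]
eef_rot: [-180.0, -0.0, -11.9]
contact_force: [-0.1, 0.0, -2.3]
gripper_width: 0.0276
```

Run:
```python
from h import *
from scipy.optimize import least_squares
s=r.get_state();print(s['tcp_pos'],s['contact_force'],s['gripper_width'])
b=cap('side');a=cap('top')
for c in(b,a):
    P=cloud(c);z=P[...,2];ok=c['depth']>0
    d=np.hypot(P[...,0]-.532,P[...,1]+.2055)
    for n,lo,hi in(('boss',0,.012),('flange',.017,.0245),('hub',.029,.0325)):
        q=P[ok&(d>=lo)&(d<hi)&(z>.055)]
        A=np.c_[q[:,:2]-[.532,-.2055],np.ones(len(q))]
        w=np.linalg.lstsq(A,q[:,2],rcond=None)[0]
        print(n,len(q),np.median(q[:,2]).round(4),'tilt',w[:2].round(3))
cv2.imwrite('pics/side7.png',np.hstack([cv2.resize(b['image'][225:325,265:365],(400,400),interpolation=cv2.INTER_CUBIC),cv2.resize(b['image'][110:240,190:320],(400,400),interpolation=cv2.INTER_CUBIC)]))
# driver foot
P=cloud(b);z=P[...,2];T=s['tcp_pos'];near=(np.hypot(P[...,0]-T[0],P[...,1]-T[1])<.05)&(b['depth']>0)
h=np.histogram(z[near&(z>.08)&(z<.14)],np.arange(.08,.141,.005));print(h[0])
q=P[near&(np.abs(z-(T[2]-.0886+.007))<.005)][:,:2]
f=lambda p:np.hypot(q[:,0]-p[0],q[:,1]-p[1])-.025
print('head',least_squares(f,T[:2],loss='soft_l1',f_scale=.0007).x-T[:2])
```

```text
[ 0.51463295 -0.02928142  0.20606471] [-0.05565806  0.03489574 -2.32507075] 0.027570635060237225
boss 73 0.0741 tilt [ 0.002 -0.022]
flange 137 0.0685 tilt [0.005 0.006]
hub 99 0.0629 tilt [0.032 0.024]
boss 66 0.0749 tilt [-0.016 -0.012]
flange 138 0.0692 tilt [ 0.001 -0.007]
hub 73 0.0644 tilt [ 0.003 -0.007]
[  0   0   0   0   0   0   0  14  37  42 107  21]
head [0.00182547 0.00071233]
```

View pics/side7.png

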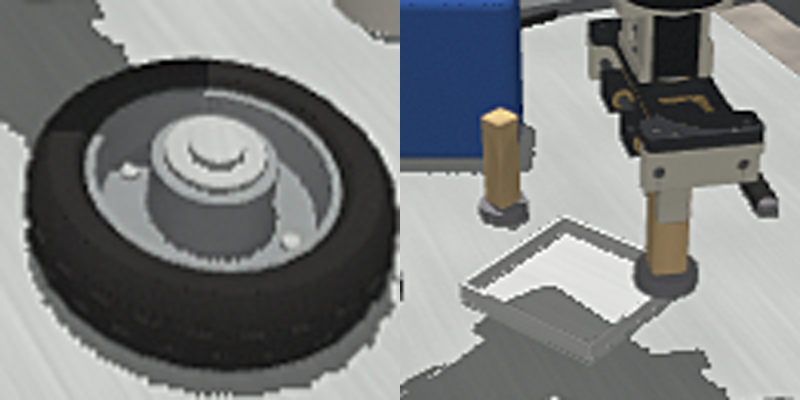

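The left crop shows the cover flat on the hub at (215,150). Depth agrees: flange top 69.2 mm, hub face 64.4 mm, boss 74.9 mm, and no tilt. The right crop shows the driver upright beside its tray. I'll put it back in the tray.

>>> step_arm:
  increments:
    - {"tx": -3, "ty": 40, "tz": 0, "ax": 0, "ay": 0, "az": 0, "claw": -1}
    - {"tx": -3, "ty": 40, "tz": 0, "ax": 0, "ay": 0, "az": 0, "claw": -1}
    - {"tx": -3, "ty": 40, "tz": 0, "ax": 0, "ay": 0, "az": 0, "claw": -1}
    - {"tx": -1, "ty": 39, "tz": 0, "ax": 0, "ay": 0, "az": 0, "claw": -1}
    - {"tx": 0, "ty": 0, "tz": 0, "ax": 0, "ay": 0, "az": 0, "claw": -1}
    - {"tx": 0, "ty": 0, "tz": -30, "ax": 0, "ay": 0, "az": 0, "claw": -1}
    - {"tx": 0, "ty": 0, "tz": -30, "ax": 0, "ay": 0, "az": 0, "claw": -1}
    - {"tx": 0, "ty": 0, "tz": -30, "ax": 0, "ay": 0, "az": 0, "claw": -1}
    - {"tx": 0, "ty": 0, "tz": -15, "ax": 0, "ay": 0, "az": 0, "claw": -1}
    - {"tx": 0, "ty": 0, "tz": -5, "ax": 0, "ay": 0, "az": 0, "claw": -1}
    - {"tx": 0, "ty": 0, "tz": 0, "ax": 0, "ay": 0, "az": 0, "claw": -1}
    - {"tx": 0, "ty": 0, "tz": 0, "ax": 0, "ay": 0, "az": 0, "claw": -1}

```text
time_s: 15.3
tcp_pos: [0.5055, 0.1282, 0.0966]
eef_rot: [-180.0, -0.1, -12.1]
contact_force: [0.0, -0.3, -2.6]
gripper_width: 0.0279
```

>>> step_arm:
  increments:
    - {"tx": 0, "ty": 0, "tz": -1, "ax": 0, "ay": 0, "az": 0, "claw": -1}
    - {"tx": 0, "ty": 0, "tz": -1, "ax": 0, "ay": 0, "az": 0, "claw": -1}
    - {"tx": 0, "ty": 0, "tz": 0, "ax": 0, "ay": 0, "az": 0, "claw": -1}

```text
time_s: 15.6
tcp_pos: [0.5047, 0.1286, 0.0942]
eef_rot: [-180.0, -0.0, -12.0]
contact_force: [0.2, -0.4, -3.1]
gripper_width: 0.0277
```

>>> step_arm:
  increments:
    - {"tx": 0, "ty": 0, "tz": -0.6, "ax": 0, "ay": 0, "az": 0, "claw": -1}
    - {"tx": 0, "ty": 0, "tz": 0, "ax": 0, "ay": 0, "az": 0, "claw": -1}

```text
time_s: 15.8
tcp_pos: [0.5046, 0.1286, 0.0932]
eef_rot: [-180.0, -0.0, -12.0]
contact_force: [0.1, -0.2, -1.9]
gripper_width: 0.0282
```

>>> step_arm:
  increments:
    - {"tx": 0, "ty": 0, "tz": -0.6, "ax": 0, "ay": 0, "az": 0, "claw": -1}
    - {"tx": 0, "ty": 0, "tz": 0, "ax": 0, "ay": 0, "az": 0, "claw": -1}

```text
time_s: 16.0
tcp_pos: [0.5046, 0.1285, 0.0925]
eef_rot: [180.0, 0.0, -12.0]
contact_force: [-0.4, 0.6, -3.1]
gripper_width: 0.0279
```

>>> step_arm:
  increments:
    - {"tx": 0, "ty": 0, "tz": -0.5, "ax": 0, "ay": 0, "az": 0, "claw": -1}
    - {"tx": 0, "ty": 0, "tz": 0, "ax": 0, "ay": 0, "az": 0, "claw": -1}

```text
time_s: 16.2
tcp_pos: [0.5047, 0.1285, 0.0925]
eef_rot: [-180.0, -0.0, -12.0]
contact_force: [-1.7, -0.7, 3.2]
gripper_width: 0.0278
```

The foot is on the tray floor: force reversed at z = 92.5 mm. I'll release and retreat straight up.

>>> step_arm:
  increments:
    - {"tx": 0, "ty": 0, "tz": 0.3, "ax": 0, "ay": 0, "az": 0, "claw": -0.25}
    - {"tx": 0, "ty": 0, "tz": 0, "ax": 0, "ay": 0, "az": 0, "claw": 0}
    - {"tx": 0, "ty": 0, "tz": 0, "ax": 0, "ay": 0, "az": 0, "claw": 1}
    - {"tx": 0, "ty": 0, "tz": 0, "ax": 0, "ay": 0, "az": 0, "claw": 1}
    - {"tx": 0, "ty": 0, "tz": 0, "ax": 0, "ay": 0, "az": 0, "claw": 1}
    - {"tx": 0, "ty": 0, "tz": 0, "ax": 0, "ay": 0, "az": 0, "claw": 1}
    - {"tx": 0, "ty": 0, "tz": 10, "ax": 0, "ay": 0, "az": 0, "claw": 1}
    - {"tx": 0, "ty": 0, "tz": 25, "ax": 0, "ay": 0, "az": 0, "claw": 1}
    - {"tx": 0, "ty": 0, "tz": 40, "ax": 0, "ay": 0, "az": 0, "claw": 1}
    - {"tx": 0, "ty": 0, "tz": 40, "ax": 0, "ay": 0, "az": 0, "claw": 1}
    - {"tx": 0, "ty": 0, "tz": 20, "ax": 0, "ay": 0, "az": 0, "claw": 1}
    - {"tx": 0, "ty": 0, "tz": 0, "ax": 0, "ay": 0, "az": 0, "claw": 1}

```text
time_s: 17.4
tcp_pos: [0.5062, 0.1293, 0.2318]
eef_rot: [-179.7, -0.3, -12.0]
contact_force: [0.1, -0.5, 0.7]
gripper_width: 0.0877
```

Run:
```python
from h import *
s=r.get_state();print(s['tcp_pos'],s['contact_force'],s['gripper_width'])
b=cap('side')
cv2.imwrite('pics/side8.png',cv2.resize(b['image'],(768,576),interpolation=cv2.INTER_CUBIC))
```

```text
[0.50624253 0.12926215 0.23180965] [ 0.14428824 -0.54612184  0.65780145] 0.08766391295392215
```

View pics/side8.png

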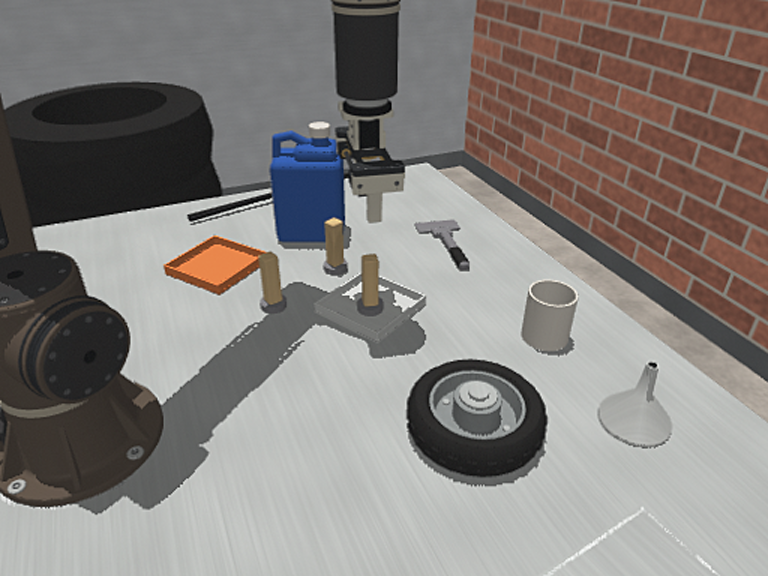

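The driver stands upright in its tray at (370,285) with the gripper clear above it. The cover is seated at (478,392). The jug, mug, funnel and scraper are at the same pixels as at the start. Handing in.

```bash
python3 -c "
from plant import r
print(r.close_job())"
```

```text
the job is handed in; nothing more can be done
None
```

The bearing cover is pressed home in the hub, and the driver is back upright in its aluminium tray, let go. I handed the job in at about 17.5 s.

- **Press:** I pressed with the rightmost driver. The hub sank about 11 mm. At about 6 N net (sampled every 0.2 s, so the peak may have been higher) the force dropped to near zero. Pressed on, it stopped dead at about 18.5 N, under the 25 N limit.
- **Cover check:** Camera depth put the flange top about 4.8 mm (top camera) to 5.6 mm (side camera) above the hub face. The flange is 5 mm thick, so it is flush, and it shows no real tilt.
- **Sideways force:** About 5 to 6 N of sideways force built up during the final press, which I put down to arm compliance. It did no visible harm.
- **Last picture:** The driver stands near the tray centre, about 17 mm from where it started, with the gripper open above it. The jug, mug, funnel and scraper look unmoved.

No check failed. The two cameras differed by 1–3 mm in absolute position, within the driver's clearance on the boss.

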